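# Lock a fresh humidity cartridge into a museum plinth

### The arm

A 7-joint arm with a two-finger parallel gripper is mounted at the origin on the work surface. World frame = base frame: x ahead of the robot, y to its left, z up, the work surface at z = 0. Lengths are in m, angles in rad, forces in N, time in s.
With the tool pointing down it reaches from about 0.4 to 0.9 m from the base axis. Payload 5.5 kg.
Tool frame: the origin (TCP) lies at the very end of the fingers, on their centre line; the grasp point (between the pads) lies 19 mm behind it (env.grip_point_offset is the distance from the TCP to the grasp point, in m); z points along the fingers, y is the line along which they close (so a half turn about z gives the same grasp; the last joint's range is limited). The gripper opens to 92 mm and grips with 3 to 60 N. Pads are 19 mm wide; open, the fingers measure 130 mm over their backs; the gripper's body (75 mm by 190 mm) begins 47 mm behind the grasp point.
Start: joints at [1.57, 0.501, -0.427, 1.55, 0.221, 1.138, -0.21], TCP at [0.17, -0.628, 0.227] pointing down, gripper open.
Joint ranges: [-2.88, 2.88], [-0.31, 2.03], [-1.54, 1.56], [0.2, 2.42], [-1.41, 4.55], [0.19, 2.02], [-2.57, 2.57]. Speed limits (rad/s): [2.57, 2.57, 3.14, 3.14, 3.14, 3.14, 3.14].

### API

Orientations are given as a 3x3 rotation matrix whose columns are the frame's x, y, z axes.
In Python, from rig import read_state, imaging, ticket, env gives the robot as it stands.
- The arm moves only by the shell command python3 -m creep 'ROWS' [FORCE]. ROWS is JSON, a list of rows, each an object of numbers: "rx", "ry", "rz": the turn, a rotation vector about the world's x, y, z scaled (see below); "tx", "ty", "tz": the shift along the world's x, y, z scaled (see below); "hand": the opening, from -1 (shut) to 1 (fully open). A call has 1 to 10 rows; each row is the pose to reach, as a shift and turn from the pose commanded when the call began, turning the shorter way round; what a row does not reach only later rows make up. The controller multiplies each number of a shift by 0.12 m and each number of a turn by pi rad. A row lasts 1/10 s, in which the tool goes at most 50 mm and 8.59 degrees, less where a joint would pass 70% of its speed; a pose out of reach is approached as far as the arm can. A call with a number of a shift or a turn outside -1 to 1 is refused whole. A call with a gripper value outside its range is refused whole. The fingers move at their own pace and stop on an object; FORCE is the grip in N (left out, the last holds). Time passes only in rows, so rows that repeat a pose let the fingers close. It gives the time, the measured TCP pose, the force, the opening and the grip force at its end, in the units of the state.
- read_state(): the state, without advancing time (a new reading comes with each control period).
- imaging.capture(name): name is "scene" or "top" or "wrist"; returns a dict with "color" (480x640x3 uint8, red, green, blue), "vfov" (degrees; the focal length in pixels is half the picture's height over the tangent of half this angle, whatever the lens; pixels are square), "cx", "cy" (the principal point, pixels), "dist_coeffs" ([k1, k2, p1, p2, k3] as OpenCV has them; the pictures are not rectified), "R" (3x3) and "t" (3): a world point X has camera coordinates R X + t. Camera axes: x right, y down, z forward; pixel columns grow to the right and rows downward; lengths in m; the calibration is good to about 2 mm. A picture is of the moment at which its call begins. There is no depth.
- ticket.job_done(): hands the job in; it is judged then, once.
The state is a dict: "time_s": time; "q": joint angles; "qvel": joint speeds; "joint_torque": joint torques, N m; "tool_pos": TCP position; "ee_rot": TCP orientation; "wrist_force": force on the tool from outside, world axes, zero at the start; "wrist_torque": the same for the moment, N m; "finger_gap": opening from 0.0 (shut) to 1.0 (fully open); "gripper_force": force on a finger pad.
Only numpy, scipy, OpenCV 4.12 (cv2) and the standard library are available. Lean on these libraries where they do the work, as an engineer would, in place of code of your own. Each camera call takes 0.05 s, during which the arm holds its last target. There are 200 camera calls.

### The job

The toy museum's display plinth needs its humidity cartridge before it goes back into the glass case. Take the fresh cartridge (the orange one), set its two lugs into the slots of the plinth's metal collar, press it down against the spring and twist it clockwise (seen from above) a quarter turn to the stop so that it stays locked, then let go. Leave the green spent cartridge and the wooden toy horse standing where they are.

Things in the scene. Friction and masses are not known exactly. Their poses are not given: they have to be found in the camera images.
- cartridge_fresh: ORANGE upright cylinder, dia 52, 50 high, 0.2-0.3 kg. Origin: centre of underside, z up. Two white lugs along its +x and -x, flush with the underside: 18 wide (y), 8 thick, reaching 46 from the axis. On top a white grip bar along x: 46 long, 14 wide (y), z = 50 to 80 mm; pinch it across y from above. A half turn leaves it the same. Swaps places with its green twin.
- cartridge_spent: Spent cartridge, to be left alone: same shape and frame as the fresh one, but GREEN. How the lock works: lugs clear the roof once the underside is 14 mm below the socket point (press to 15-18), then turn clockwise under the roof to a stop at about 85 degrees (other way blocked). Released there, the spring holds the underside at 14 mm depth, lugs along the socket's y.
- socket (a point): Centre of the collar's top face, 60 mm above the table, z up. Round fixed collar, dia 122, aluminium top 6 thick (the roof) with a throat of dia 64 and two slots along the socket's +x and -x, 36 wide, reaching 52 from the axis; red lock marks along +y and -y. Inside, 9 mm below the top, a black pad on a spring (4 N to start, 8 N at its 10 mm travel) bears the cartridge's underside.
- toy_horse: Brown wooden horse on a green wheeled board, 100 mm long and high, loose; origin under its centre. To be left alone. It stands about 148 mm to the socket's -y on the same plinth: white, wood top 32 mm above the table, 150 (x) by 278 mm (y), reaching 203 to the socket's -y and 75 to its +y. The plinth is fixed but placed and turned anew each time.
Not all that is in view belongs to the job. Leave any pink look-alike of the cartridge_fresh alone.

How it is judged:
By the outcome, as a careful person would: the job done as asked, in the order asked, and still so for the second after the job is handed in, with the robot touching nothing.
It also fails if it takes over 42 s, if anything falls off the work surface, if the arm or the gripper's body presses on something with over 40 N, if the wrist force passes 120 N, or if a joint passes its speed limit or range.

## Working session

There is one attempt and no reset: what is moved stays moved. The work goes in short steps, Python scripts to look and compute and a shell command to move; the robot and the scene stay as the last step left them, time stands still between calls to the robot, and variables do not carry over. Pictures are saved under pics/ and viewed, at most 10 in all, crops included, and the job is handed in when it is done.

```bash
ls; mkdir -p pics; python3 - <<'E'
from rig import read_state, imaging, env
import cv2, numpy as np, pickle
s=read_state();print({k:np.round(v,3).tolist() for k,v in s.items()}, env.grip_point_offset)
d={}
for n in("scene","top","wrist"):
    c=imaging.capture(n);d[n]=c
    print(n,c["vfov"],c["cx"],c["cy"],c["dist_coeffs"],np.round(c["R"],3).tolist(),np.round(c["t"],3))
    cv2.imwrite(f"pics/{n}0.png",c["color"][:,:,::-1])
pickle.dump(d,open("d0.pkl","wb"))
E
```

```text
pics
{'time_s': 0.0, 'q': [1.57, 0.502, -0.427, 1.551, 0.221, 1.138, -0.21], 'qvel': [-0.001, 0.001, 0.001, 0.001, 0.001, -0.001, 0.002], 'joint_torque': [-0.0, -56.658, -5.816, -27.911, -0.068, 0.031, 0.0], 'tool_pos': [0.169, -0.627, 0.226], 'ee_rot': [[0.965, 0.261, -0.0], [0.261, -0.965, 0.002], [0.0, -0.002, -1.0]], 'wrist_force': [-0.41, 0.227, -0.519], 'wrist_torque': [0.002, -0.002, -0.01], 'gripper_force': 0.0, 'finger_gap': 0.999} 0.0188
scene 51.79801640650311 319.694829798542 247.7716350922151 [-0.07422192  0.          0.          0.          0.        ] [[-0.614, 0.789, 0.01], [0.596, 0.471, -0.651], [-0.518, -0.394, -0.759]] [ 0.286 -0.235  1.334]
top 51.64591908816027 316.94827832366025 247.05322281920363 [-0.00201847  0.          0.          0.          0.        ] [[0.012, -1.0, -0.016], [-0.991, -0.01, -0.133], [0.133, 0.017, -0.991]] [0.005 0.494 1.055]
wrist 69.06617943132639 322.0815251268213 236.44490621158147 [-0.05457496  0.          0.          0.          0.        ] [[0.26, -0.966, -0.0], [-0.935, -0.252, 0.25], [-0.242, -0.065, -0.968]] [-0.649 -0.031  0.389]
```

View pics/top0.png

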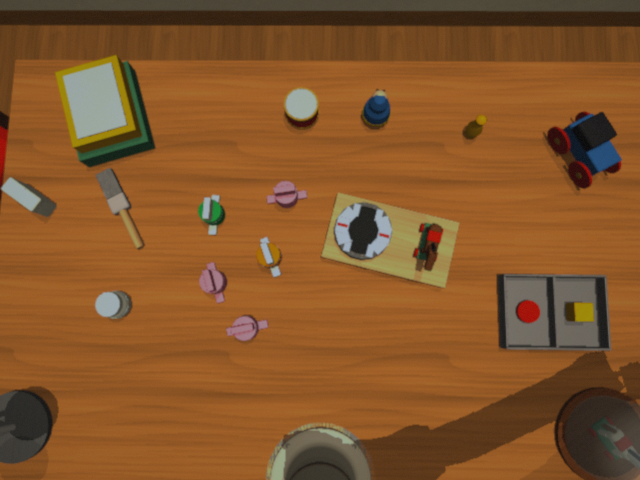

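View pics/scene0.png

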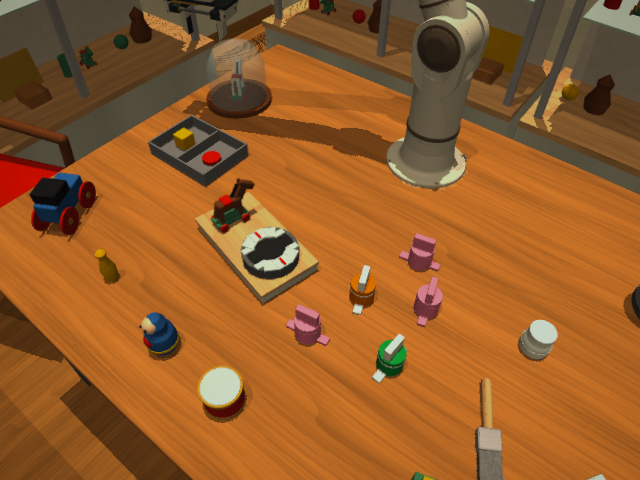

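Top view: orange cartridge at (269,256), green at (211,212), and pink look-alikes at (286,194), (212,281) and (244,328). The collar is at (363,231) and the horse at (430,245). Only the cylinder at (269,256) is orange, so it fits; I'll confirm it in a crop and measure.

```bash
cat > h.py <<'E'
import cv2, numpy as np
def K(c):
    f=240/np.tan(np.radians(c["vfov"])/2); return np.array([[f,0,c["cx"]],[0,f,c["cy"]],[0,0,1]])
def ray(c,px,z):
    n=cv2.undistortPoints(np.array(px,float).reshape(-1,1,2),K(c),np.array(c["dist_coeffs"])).reshape(-1,2)
    R=np.array(c["R"]);t=np.array(c["t"]);o=-R.T@t
    d=np.c_[n,np.ones(len(n))]@R
    return o+d*((z-o[2])/d[:,2])[:,None]
def proj(c,X):
    return cv2.projectPoints(np.array(X,float).reshape(-1,3),cv2.Rodrigues(np.array(c["R"]))[0],np.array(c["t"]),K(c),np.array(c["dist_coeffs"]))[0].reshape(-1,2)
def blobs(m,amin=15):
    n,l,s,ce=cv2.connectedComponentsWithStats(m.astype(np.uint8)); return [(l==i,s[i],ce[i]) for i in range(1,n) if s[i][4]>=amin]
def axis(P):
    P=P[:,:2]; u,s,v=np.linalg.svd(P-P.mean(0),full_matrices=False); return np.degrees(np.arctan2(v[0][1],v[0][0]))%180
E
python3 - <<'E'
import pickle;from h import *
d=pickle.load(open("d0.pkl","rb"))
for n,box in(("top",(180,150,470,310)),("scene",(190,170,450,400))):
    c=d[n];im=c["color"];hsv=cv2.cvtColor(im,cv2.COLOR_RGB2HSV);H,S,V=[hsv[...,i].astype(int) for i in range(3)]
    x0,y0,x1,y1=box;roi=np.zeros(H.shape,bool);roi[y0:y1,x0:x1]=1
    for name,m,z in(("white",(S<60)&(V>120),.08),("red",((H<6)|(H>174))&(S>150)&(V>100),.06)):
        for b,s,ce in blobs(m&roi,5):
            ys,xs=np.nonzero(b);P=ray(c,np.c_[xs,ys],z)
            print(n,name,np.round(ce,1),s[4],np.round(P.mean(0)*1000).astype(int),round(axis(P),1))
x0,y0,x1,y1=180,170,400,335
cv2.imwrite("pics/crop0.png",cv2.resize(d["top"]["color"][y0:y1,x0:x1,::-1],None,fx=3.6,fy=3.6,interpolation=cv2.INTER_CUBIC))
E
```

```text
top white [208.3 205.1] 189 [576 243  80] 155.2
top white [302.9 195.4] 9 [598  41  80] 107.8
top white [288.1 199.7] 23 [589  72  80] 105.3
top white [345.8 225.4] 613 [534 -50  80] 166.6
top white [380.  234.2] 627 [ 516 -122   80] 166.1
top white [212.3 229.7] 76 [523 232  80] 170.4
top white [265.9 249.9] 186 [481 117  80] 16.1
top white [275.4 271.2] 78 [436  96  80] 18.9
top white [221.3 298.5] 6 [378 207  80] 2.6
top red [342.5 224.5] 10 [540 -44  60] 80.1
top red [421.6 227.3] 20 [ 535 -214   60] 164.2
top red [433.7 236.1] 133 [ 516 -239   60] 80.4
top red [383.5 235. ] 12 [ 518 -132   60] 75.5
top red [415.7 252.1] 19 [ 481 -200   60] 163.1
scene white [202.9 170.3] 12 [ 457 -364   80] 122.0
scene white [397.  171.2] 5 [169   3  80] 47.5
scene white [406.9 178. ] 22 [176  35  80] 84.1
scene white [445.5 178.4] 30 [119 108  80] 178.3
scene white [259.3 237.8] 454 [ 533 -110   80] 166.8
scene white [279.3 258.9] 505 [550 -40  80] 166.0
scene white [364.1 274.2] 124 [476 118  80] 21.2
scene white [357.1 309.1] 65 [552 155  80] 22.5
scene white [394.1 343.8] 157 [572 249  80] 177.0
scene white [219.9 384.5] 1071 [819  61  80] 125.6
scene white [378.4 375.5] 91 [640 261  80] 2.7
scene red [225.6 199.8] 90 [ 482 -265   60] 76.2
scene red [244.2 215.6] 16 [ 493 -195   60] 175.7
scene red [223.5 226.1] 17 [ 544 -209   60] 178.0
scene red [257.5 234.5] 16 [ 516 -133   60] 76.6
scene red [282.1 261. ] 16 [539 -43  60] 74.5
```

View pics/crop0.png

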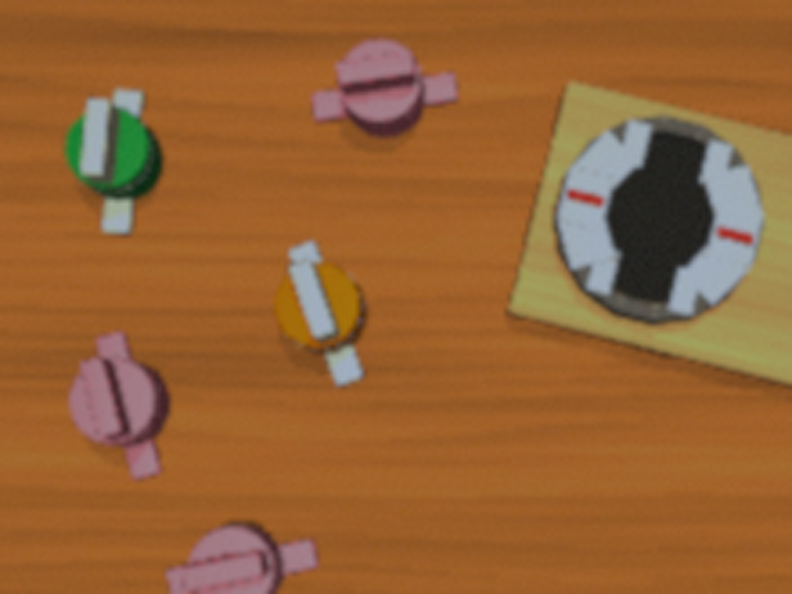

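The crop shows that the orange cartridge at crop (320,303), the only orange body, has white lugs and a white bar. The other look-alikes are pink or green. I'll refine its pose and start the transit.

```bash
python3 - <<'E'
import pickle;from h import *
d=pickle.load(open("d0.pkl","rb"))
t,s=d["top"],d["scene"]
a=ray(t,[[275.4,271.2]],.008)[0];b=ray(s,[[357.1,309.1]],.008)[0];v=b-a
print("lugs",a,b,(a+b)/2,np.linalg.norm(v),np.degrees(np.arctan2(v[1],v[0])))
for n,c,box in(("top",t,(250,235,290,285)),("scene",s,(340,260,385,315))):
    im=c["color"];hsv=cv2.cvtColor(im,cv2.COLOR_RGB2HSV);x0,y0,x1,y1=box
    m=np.zeros(im.shape[:2],bool);m[y0:y1,x0:x1]=((hsv[...,1]<60)&(hsv[...,2]>120))[y0:y1,x0:x1]
    for bl,st,ce in blobs(m):
        P=ray(c,np.argwhere(bl)[:,::-1],.08);print(n,ce,[np.round(r,3) for r in (P.min(0),P.max(0))])
    print(n,"bar top at guess",proj(c,[[.475+.023*np.cos(.32)*k,.111+.023*np.sin(.32)*k,.08] for k in(-1,0,1)]).round(1).tolist())
E
python3 -m creep '[{"tx":0.4,"ty":0.4},{"tx":0.8,"ty":0.8},{"tx":1,"ty":1},{"tx":1,"ty":1}]' && python3 -m creep '[{"tx":0.4,"ty":0.4},{"tx":0.8,"ty":0.8},{"tx":1,"ty":1},{"tx":1,"ty":1}]'
python3 -c "
from rig import read_state as r;import numpy as np
s=r();print(s['time_s'],np.round(s['q'],3),s['tool_pos'])"
```

```text
lugs [0.44191395 0.10328253 0.008     ] [0.51004476 0.13100743 0.008     ] [0.47597936 0.11714498 0.008     ] 0.0735559469129987 22.143188524142477
top [265.90322581 249.89247312] [array([0.453, 0.104, 0.08 ]), array([0.508, 0.13 , 0.08 ])]
top [275.35897436 271.24358974] [array([0.426, 0.086, 0.08 ]), array([0.447, 0.105, 0.08 ])]
top bar top at guess [[271.9, 262.9], [268.7, 252.5], [265.5, 242.2]]
scene [364.13709677 274.20967742] [array([0.453, 0.105, 0.08 ]), array([0.498, 0.13 , 0.08 ])]
scene [357.10769231 309.07692308] [array([0.542, 0.146, 0.08 ]), array([0.562, 0.164, 0.08 ])]
scene bar top at guess [[364.7, 263.7], [361.4, 272.2], [358.1, 280.9]]
0.15 [ 1.57   0.502 -0.427  1.551  0.221  1.138 -0.21 ] [ 0.169277   -0.62700362  0.22590845]$[0]: bad value
```

```bash

python3 -m creep '[{"tx":0.4,"ty":0.4,"tz":0,"rx":0,"ry":0,"rz":0,"hand":1},{"tx":0.8,"ty":0.8,"tz":0,"rx":0,"ry":0,"rz":0,"hand":1},{"tx":1,"ty":1,"tz":0,"rx":0,"ry":0,"rz":0,"hand":1},{"tx":1,"ty":1,"tz":0,"rx":0,"ry":0,"rz":0,"hand":1}]'
python3 -c "
from rig import read_state as r;import numpy as np
s=r();print(s['time_s'],np.round(s['q'],3),s['tool_pos'])"
```

```text
time_s: 0.55
tool_pos: [0.2944, -0.5025, 0.2268]
ee_rot: [[0.964, 0.268, 0.002], [0.268, -0.964, 0.002], [0.002, -0.002, -1.0]]
wrist_force: [0.7, -1.2, 0.1]
finger_gap: 1.002
gripper_force: 0.0
0.55 [ 1.385  0.389 -0.495  1.723  0.203  1.081 -0.475] [ 0.29444591 -0.50254357  0.22683539]
```

```bash

python3 -m creep '[{"tx":0.3,"ty":0.3,"tz":0,"rx":0,"ry":0,"rz":0.045,"hand":1},{"tx":0.6,"ty":0.6,"tz":0,"rx":0,"ry":0,"rz":0.09,"hand":1},{"tx":0.8,"ty":0.9,"tz":0,"rx":0,"ry":0,"rz":0.135,"hand":1},{"tx":0.8,"ty":1,"tz":0,"rx":0,"ry":0,"rz":0.18,"hand":1},{"tx":0.8,"ty":1,"tz":0,"rx":0,"ry":0,"rz":0.225,"hand":1},{"tx":0.8,"ty":1,"tz":0,"rx":0,"ry":0,"rz":0.27,"hand":1},{"tx":0.8,"ty":1,"tz":0,"rx":0,"ry":0,"rz":0.315,"hand":1},{"tx":0.8,"ty":1,"tz":0,"rx":0,"ry":0,"rz":0.34,"hand":1}]' >/dev/null &&
python3 -m creep '[{"tx":0.1,"ty":0.3,"tz":0,"rx":0,"ry":0,"rz":0.045,"hand":1},{"tx":0.3,"ty":0.6,"tz":0,"rx":0,"ry":0,"rz":0.09,"hand":1},{"tx":0.5,"ty":0.9,"tz":0,"rx":0,"ry":0,"rz":0.135,"hand":1},{"tx":0.5,"ty":1,"tz":0,"rx":0,"ry":0,"rz":0.18,"hand":1},{"tx":0.5,"ty":1,"tz":0,"rx":0,"ry":0,"rz":0.225,"hand":1},{"tx":0.5,"ty":1,"tz":0,"rx":0,"ry":0,"rz":0.27,"hand":1},{"tx":0.5,"ty":1,"tz":0,"rx":0,"ry":0,"rz":0.315,"hand":1},{"tx":0.5,"ty":1,"tz":0,"rx":0,"ry":0,"rz":0.34,"hand":1}]'
python3 -c "
from rig import read_state as r;import numpy as np
s=r();print(s['time_s'],np.round(s['q'],3),s['tool_pos'])"
```

```text
time_s: 2.15
tool_pos: [0.4453, -0.2674, 0.2265]
ee_rot: [[-0.741, 0.672, -0.0], [0.672, 0.741, 0.0], [0.001, -0.0, -1.0]]
wrist_force: [0.6, -0.8, 0.8]
finger_gap: 1.0
gripper_force: 0.0
2.15 [ 1.331  0.415 -1.046  1.863  0.402  1.097  0.967] [ 0.44525199 -0.26744997  0.22648595]
```

```bash

python3 -m creep '[{"tx":0.1,"ty":0.3,"tz":0,"rx":0,"ry":0,"rz":0.045,"hand":1},{"tx":0.2,"ty":0.6,"tz":0,"rx":0,"ry":0,"rz":0.09,"hand":1},{"tx":0.25,"ty":0.9,"tz":0,"rx":0,"ry":0,"rz":0.135,"hand":1},{"tx":0.25,"ty":1,"tz":0,"rx":0,"ry":0,"rz":0.18,"hand":1},{"tx":0.25,"ty":1,"tz":0,"rx":0,"ry":0,"rz":0.225,"hand":1},{"tx":0.25,"ty":1,"tz":0,"rx":0,"ry":0,"rz":0.27,"hand":1},{"tx":0.25,"ty":1,"tz":0,"rx":0,"ry":0,"rz":0.315,"hand":1},{"tx":0.25,"ty":1,"tz":0,"rx":0,"ry":0,"rz":0.352,"hand":1}]' >/dev/null &&
python3 -m creep '[{"tx":0,"ty":0.3,"tz":0,"rx":0,"ry":0,"rz":0,"hand":1},{"tx":0,"ty":0.6,"tz":0,"rx":0,"ry":0,"rz":0,"hand":1},{"tx":0,"ty":0.9,"tz":0,"rx":0,"ry":0,"rz":0,"hand":1},{"tx":0,"ty":1,"tz":0,"rx":0,"ry":0,"rz":0,"hand":1}]'
python3 -c "
from rig import read_state as r;import numpy as np
s=r();print(s['time_s'],np.round(s['q'],3),s['tool_pos'])"
```

```text
time_s: 3.35
tool_pos: [0.475, -0.0237, 0.227]
ee_rot: [[-0.933, -0.361, 0.0], [-0.361, 0.933, 0.001], [-0.001, 0.001, -1.0]]
wrist_force: [0.3, -0.1, 0.2]
finger_gap: 0.998
gripper_force: 0.0
3.35 [ 1.084  0.473 -1.355  1.958  0.514  1.13   1.459] [ 0.47500219 -0.02367133  0.22702639]
```

```bash

python3 -m creep '[{"tx":0,"ty":0.3,"tz":0,"rx":0,"ry":0,"rz":0,"hand":1},{"tx":0,"ty":0.6,"tz":0,"rx":0,"ry":0,"rz":0,"hand":1},{"tx":0,"ty":0.9,"tz":0,"rx":0,"ry":0,"rz":0,"hand":1},{"tx":0,"ty":1,"tz":0,"rx":0,"ry":0,"rz":0,"hand":1},{"tx":0,"ty":1,"tz":0,"rx":0,"ry":0,"rz":0,"hand":1}]' >/dev/null
python3 - <<'E'
from rig import read_state as r, imaging
from h import *
s=r();print(s['time_s'],np.round(s['q'],3),s['tool_pos'])
c=imaging.capture("wrist");cv2.imwrite("pics/w1.png",c["color"][:,:,::-1])
hsv=cv2.cvtColor(c["color"],cv2.COLOR_RGB2HSV)
for b,st,ce in blobs((hsv[...,1]<60)&(hsv[...,2]>110),100):
    p=np.argwhere(b)[:,::-1]; rc=cv2.minAreaRect(p.astype(np.float32))
    for z in(.008,.08):
        P=ray(c,cv2.boxPoints(rc),z)*1000; print(np.round(ce),st[4],z,np.round(P.mean(0)[:2],1),np.round(np.linalg.norm(P[1]-P[0])),np.round(np.linalg.norm(P[2]-P[1])),round(axis(ray(c,p,z)),1))
E
```

```text
3.85 [ 0.8    0.468 -1.31   1.938  0.504  1.127  1.227] [0.47529393 0.09434779 0.22691044]
[ 94. 180.] 3143 0.008 [ 538.5 -155.3] 127.0 50.0 165.2
[ 94. 180.] 3143 0.08 [ 514.5 -112.2] 103.0 41.0 165.2
[161. 221.] 3183 0.008 [550.  -69.6] 135.0 57.0 169.3
[161. 221.] 3183 0.08 [523.8 -42.8] 109.0 46.0 169.3
[343. 184.] 260 0.008 [441.6 106. ] 16.0 19.0 13.1
[343. 184.] 260 0.08 [436.1  99.3] 13.0 16.0 13.1
[346. 232.] 677 0.008 [490.6 126.3] 20.0 54.0 19.5
[346. 232.] 677 0.08 [475.8 115.7] 16.0 44.0 19.5
[636. 240.] 271 0.008 [375.4 449. ] 12.0 48.0 33.9
[636. 240.] 271 0.08 [382.5 376.8] 9.0 39.0 33.9
[434. 353.] 207 0.008 [594.4 290.6] 25.0 19.0 17.0
[434. 353.] 207 0.08 [559.8 248.7] 20.0 16.0 17.0
[397. 352.] 118 0.008 [610.  243.7] 12.0 23.0 43.5
[397. 352.] 118 0.08 [572.4 210.7] 10.0 19.0 43.5
```

View pics/w1.png

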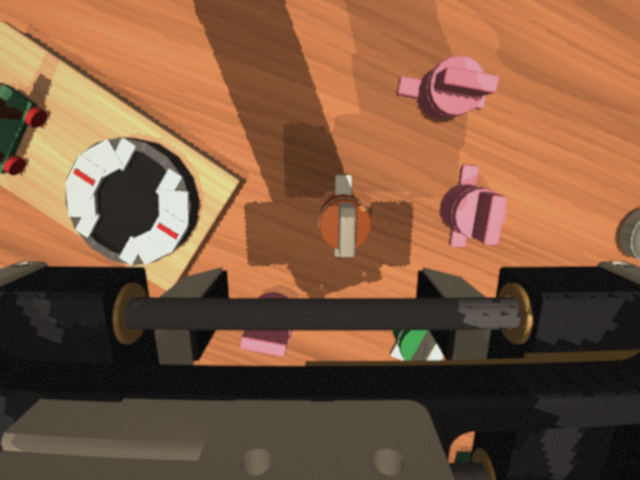

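Wrist view: the orange bar is at (346,232) and its lug at (343,184), which gives a centre of (476,116) mm and a yaw of about 20°. The fingers are aligned. The collar is at (130,200), and the pink and green cylinders are clear of the fingers. Descending.

```bash

python3 -m creep '[{"tx":0,"ty":0.18,"tz":-0.3,"rx":0,"ry":0,"rz":0,"hand":0},{"tx":0,"ty":0.18,"tz":-0.6,"rx":0,"ry":0,"rz":0,"hand":0},{"tx":0,"ty":0.18,"tz":-0.9,"rx":0,"ry":0,"rz":0,"hand":0},{"tx":0,"ty":0.18,"tz":-1,"rx":0,"ry":0,"rz":0,"hand":0},{"tx":0,"ty":0.18,"tz":-1,"rx":0,"ry":0,"rz":0,"hand":0},{"tx":0,"ty":0.18,"tz":-1,"rx":0,"ry":0,"rz":0,"hand":0}]'
python3 - <<'E'
from rig import read_state as r, imaging
from h import *
c=imaging.capture("wrist")
hsv=cv2.cvtColor(c["color"],cv2.COLOR_RGB2HSV).astype(int)
for b,st,ce in blobs((hsv[...,1]<60)&(hsv[...,2]>110),100):
    p=np.argwhere(b)[:,::-1]; rc=cv2.minAreaRect(p.astype(np.float32))
    P=ray(c,cv2.boxPoints(rc),.08)*1000; print(np.round(ce),st[4],np.round(P.mean(0)[:2],1),np.round(np.linalg.norm(P[1]-P[0])),np.round(np.linalg.norm(P[2]-P[1])),round(axis(ray(c,p,.08)),1))
print(r()['tool_pos'])
E
```

```text
time_s: 4.5
tool_pos: [0.4764, 0.1138, 0.1077]
ee_rot: [[-0.935, -0.355, 0.001], [-0.355, 0.935, 0.0], [-0.001, 0.0, -1.0]]
wrist_force: [0.3, 0.0, 0.5]
finger_gap: 0.532
gripper_force: 0.0
[ 59. 217.] 5351 [498.3 -39.2] 38.0 97.0 25.5
[328. 190.] 590 [434.2 101.7] 12.0 14.0 20.4
[330. 260.] 1670 [470.5 116.8] 46.0 12.0 21.3
[578. 317.] 137 [450.5 271.5] 15.0 8.0 114.2
[0.4768228  0.11405662 0.10818197]
```

```bash

python3 -m creep '[{"tx":-0.02,"ty":0.02,"tz":-0.2,"rx":0,"ry":0,"rz":0,"hand":0},{"tx":-0.02,"ty":0.02,"tz":-0.4,"rx":0,"ry":0,"rz":0,"hand":0},{"tx":-0.02,"ty":0.02,"tz":-0.44,"rx":0,"ry":0,"rz":0,"hand":0},{"tx":-0.02,"ty":0.02,"tz":-0.44,"rx":0,"ry":0,"rz":0,"hand":0}]' &&
python3 -m creep '[{"tx":0,"ty":0,"tz":0,"rx":0,"ry":0,"rz":0,"hand":-1},{"tx":0,"ty":0,"tz":0,"rx":0,"ry":0,"rz":0,"hand":-1},{"tx":0,"ty":0,"tz":0,"rx":0,"ry":0,"rz":0,"hand":-1},{"tx":0,"ty":0,"tz":0,"rx":0,"ry":0,"rz":0,"hand":-1},{"tx":0,"ty":0,"tz":0,"rx":0,"ry":0,"rz":0,"hand":-1}]' 40
```

```text
time_s: 4.95
tool_pos: [0.4736, 0.1165, 0.0546]
ee_rot: [[-0.934, -0.356, 0.0], [-0.356, 0.934, 0.0], [-0.0, -0.0, -1.0]]
wrist_force: [-0.0, 0.8, 0.3]
finger_gap: 0.502
gripper_force: 0.0
time_s: 5.45
tool_pos: [0.4732, 0.1166, 0.0541]
ee_rot: [[-0.934, -0.356, 0.0], [-0.356, 0.934, 0.0], [-0.0, 0.0, -1.0]]
wrist_force: [0.5, 0.1, -2.3]
finger_gap: 0.148
gripper_force: 40.0
```

Gripped at 40 N with a gap of 13.6 mm, which matches the bar. Lifting and carrying it toward the collar, turning by −35° on the way.

```bash

python3 -m creep '[{"tx":0,"ty":0,"tz":0.2,"rx":0,"ry":0,"rz":0,"hand":-1},{"tx":0,"ty":0,"tz":0.5,"rx":0,"ry":0,"rz":0,"hand":-1},{"tx":0,"ty":0,"tz":0.8,"rx":0,"ry":0,"rz":0,"hand":-1},{"tx":0,"ty":0,"tz":0.85,"rx":0,"ry":0,"rz":0,"hand":-1}]' >/dev/null &&
python3 -m creep '[{"tx":0,"ty":-0.2,"tz":0,"rx":0,"ry":0,"rz":-0.03,"hand":-1},{"tx":0.1,"ty":-0.5,"tz":0,"rx":0,"ry":0,"rz":-0.06,"hand":-1},{"tx":0.2,"ty":-0.8,"tz":0,"rx":0,"ry":0,"rz":-0.09,"hand":-1},{"tx":0.2,"ty":-0.85,"tz":0,"rx":0,"ry":0,"rz":-0.1,"hand":-1}]' >/dev/null &&
python3 -m creep '[{"tx":0.1,"ty":-0.2,"tz":0,"rx":0,"ry":0,"rz":-0.03,"hand":-1},{"tx":0.2,"ty":-0.5,"tz":0,"rx":0,"ry":0,"rz":-0.06,"hand":-1},{"tx":0.25,"ty":-0.8,"tz":0,"rx":0,"ry":0,"rz":-0.09,"hand":-1},{"tx":0.25,"ty":-0.85,"tz":0,"rx":0,"ry":0,"rz":-0.095,"hand":-1},{"tx":0.25,"ty":-0.85,"tz":0,"rx":0,"ry":0,"rz":-0.095,"hand":-1},{"tx":0.25,"ty":-0.85,"tz":0,"rx":0,"ry":0,"rz":-0.095,"hand":-1}]'
python3 - <<'E'
from rig import read_state as r, imaging
import pickle
from h import *
s=r();print(s['time_s'],np.round(s['q'],3),s['tool_pos'])
d={n:imaging.capture(n) for n in("scene","wrist")};pickle.dump(d,open("d1.pkl","wb"))
a=cv2.resize(d["scene"]["color"][150:330,170:410],(800,600));cv2.imwrite("pics/s2.png",a[:,:,::-1])
cv2.imwrite("pics/w2.png",d["wrist"]["color"][:,:,::-1])
E
```

```text
time_s: 6.85
tool_pos: [0.5263, -0.086, 0.1553]
ee_rot: [[-0.97, 0.243, -0.001], [0.243, 0.97, 0.001], [0.001, 0.001, -1.0]]
wrist_force: [0.9, -0.7, -2.6]
finger_gap: 0.153
gripper_force: 40.0
6.85 [ 0.89   0.55  -1.003  1.896  0.548  1.003  0.968] [ 0.52632009 -0.0859562   0.15532861]
```

View pics/s2.png

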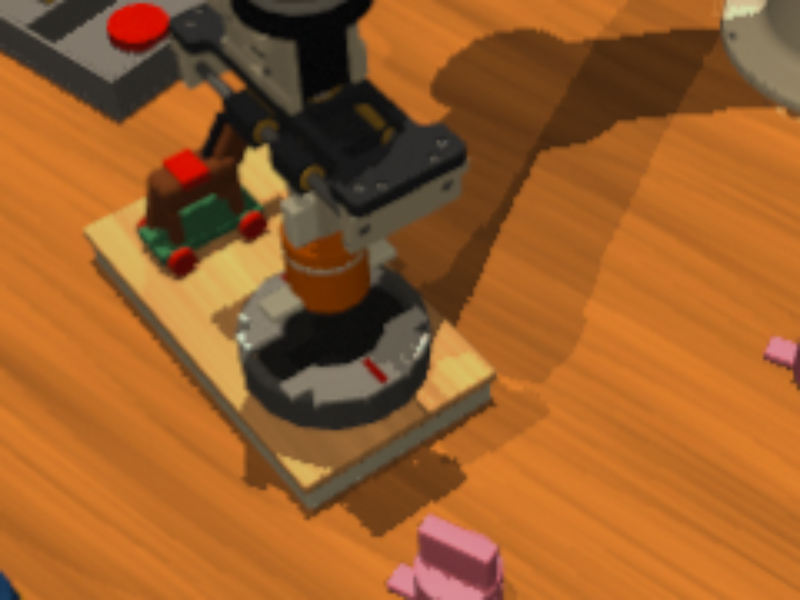

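View pics/w2.png

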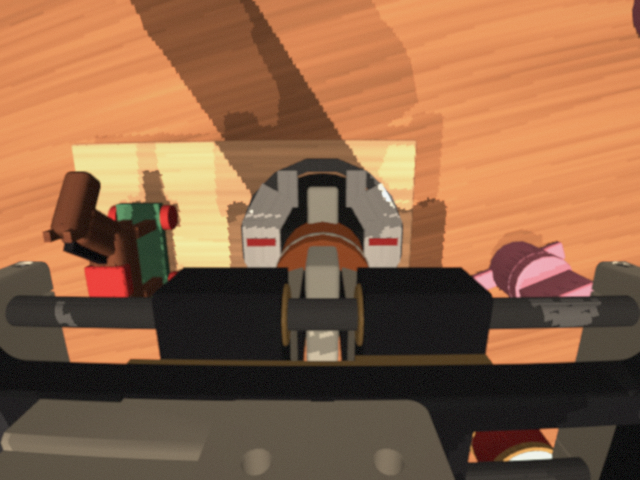

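The scene crop shows the cartridge hovering centred over the throat with its lugs lined up with the slots. In the wrist view the red marks at (261,242) and (383,242) are level, with the lug and bar at about u=322 between them. Checking the numbers.

```bash
python3 - <<'E'
import pickle;from h import *
d=pickle.load(open("d1.pkl","rb"))
tcp=np.array([.5263,-.086,.1553]);zb=tcp[2]-.0541
w,s=d["wrist"],d["scene"]
def masks(c):
    h=cv2.cvtColor(c["color"],cv2.COLOR_RGB2HSV).astype(int);H,S,V=h[...,0],h[...,1],h[...,2]
    return ((H<6)|(H>174))&(S>120)&(V>80),(S<70)&(V>70),h
r,wh,h=masks(w)
R=[ray(w,[ce],.06)[0] for b,st,ce in blobs(r,30) if 235<ce[0]<410 and 225<ce[1]<260]
print("red",np.round(R,4));m=np.mean(R,0);v=R[1]-R[0];print("socket",m,np.degrees(np.arctan2(v[1],v[0])))
lug=np.zeros(wh.shape,bool);lug[180:215,300:345]=(h[180:215,300:345,2]>100)
for b,st,ce in blobs(lug,80):
    P=ray(w,np.argwhere(b)[:,::-1],zb+.008);c1=cv2.boxPoints(cv2.minAreaRect(np.argwhere(b)[:,::-1].astype(np.float32)))
    Q=ray(w,c1,zb+.008);print("lug px",st,ce,"tip pts",np.round(Q,4).tolist(),"mean",P.mean(0)-tcp)
for k in("wrist","scene"):
  c=d[k]
  T=tcp+[0,0,-.0541];print(k,"proj underside axis,lug tips",proj(c,[T,T+.046*np.array([.97,-.243,0]),T-.046*np.array([.97,-.243,0]),T+[0,0,.008]+.026*np.array([.97,-.243,0])]).round(1).tolist())
# orange body sides in scene
hs=cv2.cvtColor(s["color"],cv2.COLOR_RGB2HSV)
for row in range(216,240,4):
    x=[i for i in range(245,295) if 3<=hs[row,i,0]<=14 and hs[row,i,1]>170]; print(row,x and (x[0],x[-1]))
P=[proj(s,[tcp+[0.026*np.cos(a),.026*np.sin(a),-.0541+z] for a in np.linspace(0,6.28,40)]) for z in(.01,.03)]
print([(p.min(0).round(1),p.max(0).round(1)) for p in P])
E
```

```text
red [[ 0.5183 -0.1311  0.06  ]
 [ 0.5401 -0.0415  0.06  ]]
socket [ 0.52917343 -0.08626331  0.06      ] 76.30924004262818
lug px [308 187  30  28 832] [322.46754808 200.625     ] tip pts [[0.4821, -0.0824, 0.1092], [0.4862, -0.066, 0.1092], [0.5018, -0.0697, 0.1092], [0.4976, -0.0865, 0.1092]] mean [-0.03437083  0.0098099  -0.0461    ]
wrist proj underside axis,lug tips [[320.6, 254.4], [320.7, 319.6], [320.5, 181.9], [320.6, 297.2]]
scene proj underside axis,lug tips [[269.4, 234.4], [250.6, 244.7], [287.5, 224.5], [258.5, 237.6]]
216 (249, 249)
220 (247, 294)
224 (255, 294)
228 (258, 294)
232 (255, 294)
236 (258, 280)
[(array([256.3, 222. ]), array([281.8, 240.7])), (array([255.5, 215.2]), array([281.3, 234. ]))]
```

Socket is at about (529,−86) mm and the cartridge axis is within 1 mm of it, with yaw within 0.5°. Lowering onto the pad.

```bash

python3 -m creep '[{"tx":0.005,"ty":-0.007,"tz":-0.1,"rx":0,"ry":0,"rz":0,"hand":-1},{"tx":0.005,"ty":-0.007,"tz":-0.2,"rx":0,"ry":0,"rz":0,"hand":-1},{"tx":0.005,"ty":-0.007,"tz":-0.28,"rx":0,"ry":0,"rz":0,"hand":-1},{"tx":0.005,"ty":-0.007,"tz":-0.34,"rx":0,"ry":0,"rz":0,"hand":-1},{"tx":0.005,"ty":-0.007,"tz":-0.38,"rx":0,"ry":0,"rz":0,"hand":-1},{"tx":0.005,"ty":-0.007,"tz":-0.41,"rx":0,"ry":0,"rz":0,"hand":-1},{"tx":0.005,"ty":-0.007,"tz":-0.41,"rx":0,"ry":0,"rz":0,"hand":-1}]' &&
python3 -m creep '[{"tx":0,"ty":0,"tz":-0.03,"rx":0,"ry":0,"rz":0,"hand":-1},{"tx":0,"ty":0,"tz":-0.06,"rx":0,"ry":0,"rz":0,"hand":-1},{"tx":0,"ty":0,"tz":-0.06,"rx":0,"ry":0,"rz":0,"hand":-1},{"tx":0,"ty":0,"tz":-0.06,"rx":0,"ry":0,"rz":0,"hand":-1}]'
```

```text
time_s: 7.65
tool_pos: [0.5275, -0.0883, 0.1063]
ee_rot: [[-0.969, 0.246, -0.001], [0.246, 0.969, 0.0], [0.001, 0.0, -1.0]]
wrist_force: [0.1, -0.3, -3.7]
finger_gap: 0.15
gripper_force: 40.0
time_s: 8.05
tool_pos: [0.5283, -0.0882, 0.1]
ee_rot: [[-0.969, 0.246, 0.001], [0.246, 0.969, -0.0], [-0.001, 0.0, -1.0]]
wrist_force: [-0.4, 1.1, 3.3]
finger_gap: 0.148
gripper_force: 40.0
```

Depth is 14 mm and the force change of about 6 N matches the spring, so the lugs are through the slots. Pressing to about 16.5 mm and twisting clockwise, in two parts.

```bash

python3 -m creep '[{"tx":0,"ty":0.01,"tz":-0.02,"rx":0,"ry":0,"rz":0,"hand":-1},{"tx":0,"ty":0.01,"tz":-0.02,"rx":0,"ry":0,"rz":0,"hand":-1},{"tx":0,"ty":0.01,"tz":-0.02,"rx":0,"ry":0,"rz":-0.03,"hand":-1},{"tx":0,"ty":0.01,"tz":-0.02,"rx":0,"ry":0,"rz":-0.06,"hand":-1},{"tx":0,"ty":0.01,"tz":-0.02,"rx":0,"ry":0,"rz":-0.09,"hand":-1},{"tx":0,"ty":0.01,"tz":-0.02,"rx":0,"ry":0,"rz":-0.12,"hand":-1},{"tx":0,"ty":0.01,"tz":-0.02,"rx":0,"ry":0,"rz":-0.12,"hand":-1}]'
python3 -c "
from rig import read_state as r;import numpy as np
s=r();print(np.round(s['wrist_torque'],2),np.round(s['q'],2))"
```

```text
time_s: 8.75
tool_pos: [0.5284, -0.0871, 0.0976]
ee_rot: [[-0.81, 0.586, 0.001], [0.586, 0.81, -0.0], [-0.001, 0.0, -1.0]]
wrist_force: [-0.0, -0.1, 5.2]
finger_gap: 0.149
gripper_force: 40.0
[-0.11 -0.2  -0.04] [ 0.77  0.59 -0.84  1.93  0.57  0.88  0.58]
```

```bash

python3 -m creep '[{"tx":0,"ty":0,"tz":0,"rx":0,"ry":0,"rz":-0.04,"hand":-1},{"tx":0,"ty":0.01,"tz":0,"rx":0,"ry":0,"rz":-0.08,"hand":-1},{"tx":0,"ty":0.01,"tz":0,"rx":0,"ry":0,"rz":-0.12,"hand":-1},{"tx":0,"ty":0.01,"tz":0,"rx":0,"ry":0,"rz":-0.16,"hand":-1},{"tx":0,"ty":0.01,"tz":0,"rx":0,"ry":0,"rz":-0.2,"hand":-1},{"tx":0,"ty":0.02,"tz":0,"rx":0,"ry":0,"rz":-0.24,"hand":-1},{"tx":0,"ty":0.02,"tz":0,"rx":0,"ry":0,"rz":-0.28,"hand":-1},{"tx":0,"ty":0.02,"tz":0,"rx":0,"ry":0,"rz":-0.31,"hand":-1},{"tx":0,"ty":0.02,"tz":0,"rx":0,"ry":0,"rz":-0.33,"hand":-1},{"tx":0,"ty":0.02,"tz":0,"rx":0,"ry":0,"rz":-0.33,"hand":-1}]'
python3 -c "
from rig import read_state as r;import numpy as np
s=r();print(np.round(s['wrist_torque'],2),np.round(s['q'],2))"
python3 -m creep '[{"tx":0,"ty":0,"tz":0,"rx":0,"ry":0,"rz":-0.015,"hand":-1},{"tx":0,"ty":0,"tz":0,"rx":0,"ry":0,"rz":-0.025,"hand":-1},{"tx":0,"ty":0,"tz":0,"rx":0,"ry":0,"rz":-0.025,"hand":-1},{"tx":0,"ty":0,"tz":0,"rx":0,"ry":0,"rz":-0.025,"hand":-1}]'
python3 -c "
from rig import read_state as r;import numpy as np
s=r();print(np.round(s['wrist_torque'],2),np.round(s['q'],2))"
```

```text
time_s: 9.75
tool_pos: [0.528, -0.0846, 0.0973]
ee_rot: [[0.089, 0.996, 0.001], [0.996, -0.089, -0.0], [-0.0, 0.001, -1.0]]
wrist_force: [-0.9, -0.0, 4.7]
finger_gap: 0.149
gripper_force: 40.0
[-0.06 -0.06 -0.01] [ 0.59  0.51 -0.6   1.94  0.39  0.81 -0.32]
time_s: 10.15
tool_pos: [0.5279, -0.0846, 0.0972]
ee_rot: [[0.167, 0.986, 0.0], [0.986, -0.167, 0.0], [0.0, 0.0, -1.0]]
wrist_force: [-0.5, -0.0, 4.5]
finger_gap: 0.148
gripper_force: 40.0
[-0.01 -0.14 -0.01] [ 0.58  0.5  -0.59  1.94  0.38  0.81 -0.38]
```

```bash

python3 -m creep '[{"tx":0,"ty":0,"tz":0,"rx":0,"ry":0,"rz":-0.01,"hand":-1},{"tx":0,"ty":0,"tz":0,"rx":0,"ry":0,"rz":-0.02,"hand":-1},{"tx":0,"ty":0,"tz":0,"rx":0,"ry":0,"rz":-0.02,"hand":-1}]'
python3 -c "
from rig import read_state as r;import numpy as np
s=r();print(np.round(s['wrist_torque'],2))"
python3 -m creep '[{"tx":0,"ty":0,"tz":0,"rx":0,"ry":0,"rz":-0.01,"hand":-1},{"tx":0,"ty":0,"tz":0,"rx":0,"ry":0,"rz":-0.01,"hand":-1},{"tx":0,"ty":0,"tz":0,"rx":0,"ry":0,"rz":-0.01,"hand":-1}]'
python3 -c "
from rig import read_state as r;import numpy as np
s=r();print(np.round(s['wrist_torque'],2))"
```

```text
time_s: 10.45
tool_pos: [0.5286, -0.085, 0.0973]
ee_rot: [[0.23, 0.973, 0.002], [0.973, -0.23, -0.001], [-0.0, 0.002, -1.0]]
wrist_force: [3.0, -1.7, 1.7]
finger_gap: 0.148
gripper_force: 40.3
[-0.35 -0.94  0.64]
time_s: 10.75
tool_pos: [0.5285, -0.0849, 0.0973]
ee_rot: [[0.26, 0.966, 0.001], [0.966, -0.26, -0.0], [-0.0, 0.002, -1.0]]
wrist_force: [5.3, -3.3, 1.4]
finger_gap: 0.153
gripper_force: 41.3
[-0.58 -1.32  0.89]
```

The stop is felt: torque about z rose from 0 to 0.9 N m at about 88° of tool turn. Easing up to the roof, releasing, then retreating straight up.

```bash

python3 -m creep '[{"tx":0,"ty":0,"tz":0.01,"rx":0,"ry":0,"rz":0.005,"hand":-1},{"tx":0,"ty":0,"tz":0.02,"rx":0,"ry":0,"rz":0.005,"hand":-1},{"tx":0,"ty":0,"tz":0.02,"rx":0,"ry":0,"rz":0.005,"hand":-1},{"tx":0,"ty":0,"tz":0.02,"rx":0,"ry":0,"rz":0.005,"hand":0},{"tx":0,"ty":0,"tz":0.02,"rx":0,"ry":0,"rz":0.005,"hand":0},{"tx":0,"ty":0,"tz":0.02,"rx":0,"ry":0,"rz":0.005,"hand":0},{"tx":0,"ty":0,"tz":0.02,"rx":0,"ry":0,"rz":0.005,"hand":0}]' &&
python3 -m creep '[{"tx":0,"ty":0,"tz":0.1,"rx":0,"ry":0,"rz":0,"hand":0},{"tx":0,"ty":0,"tz":0.3,"rx":0,"ry":0,"rz":0,"hand":0},{"tx":0,"ty":0,"tz":0.6,"rx":0,"ry":0,"rz":0,"hand":0},{"tx":0,"ty":0,"tz":0.9,"rx":0,"ry":0,"rz":0,"hand":0},{"tx":0,"ty":0,"tz":1,"rx":0,"ry":0,"rz":0,"hand":0}]' &&
python3 -m creep '[{"tx":-0.3,"ty":0.3,"tz":0,"rx":0,"ry":0,"rz":0,"hand":0},{"tx":-0.6,"ty":0.6,"tz":0,"rx":0,"ry":0,"rz":0,"hand":0},{"tx":-0.9,"ty":0.9,"tz":0,"rx":0,"ry":0,"rz":0,"hand":0},{"tx":-1,"ty":1,"tz":0,"rx":0,"ry":0,"rz":0,"hand":0},{"tx":-1,"ty":1,"tz":0,"rx":0,"ry":0,"rz":0,"hand":0}]'
python3 - <<'E'
from rig import read_state as r, imaging
import pickle
from h import *
d={n:imaging.capture(n) for n in("scene","top")};pickle.dump(d,open("d2.pkl","wb"))
a=cv2.resize(d["scene"]["color"][170:320,190:390],(800,600));cv2.imwrite("pics/s3.png",a[:,:,::-1])
a=cv2.resize(d["top"]["color"][170:320,290:490],(800,600));cv2.imwrite("pics/t3.png",a[:,:,::-1])
for n,c in d.items():
    hsv=cv2.cvtColor(c["color"],cv2.COLOR_RGB2HSV)
    x0,y0,x1,y1=(315,185,410,275) if n=="top" else (235,205,305,285)
    m=np.zeros(hsv.shape[:2],bool);m[y0:y1,x0:x1]=((hsv[...,1]<60)&(hsv[...,2]>110))[y0:y1,x0:x1]
    for b,st,ce in blobs(m,50):
        P=ray(c,np.argwhere(b)[:,::-1],.126);print(n,ce,st[4],P.mean(0),axis(P))
E
```

```text
time_s: 11.45
tool_pos: [0.5265, -0.0845, 0.099]
ee_rot: [[0.246, 0.969, -0.002], [0.969, -0.246, 0.0], [-0.0, -0.002, -1.0]]
wrist_force: [0.4, 0.5, -0.2]
finger_gap: 0.45
gripper_force: 0.0
time_s: 11.95
tool_pos: [0.5298, -0.0845, 0.2241]
ee_rot: [[0.245, 0.969, 0.006], [0.969, -0.245, -0.001], [0.0, 0.006, -1.0]]
wrist_force: [0.4, 0.6, -0.7]
finger_gap: 0.498
gripper_force: 0.0
time_s: 12.45
tool_pos: [0.4057, 0.0369, 0.2197]
ee_rot: [[0.242, 0.97, -0.0], [0.97, -0.242, -0.002], [-0.002, 0.0, -1.0]]
wrist_force: [1.1, 0.1, 0.3]
finger_gap: 0.503
gripper_force: 0.0
scene [266.98245614 226.65789474] 114 [ 0.52915922 -0.08780497  0.126     ] 77.88064582219897
scene [248.86725664 243.83628319] 226 [ 0.58548065 -0.08488854  0.126     ] 27.199583114325147
scene [279.29714286 258.83428571] 525 [ 0.57699403 -0.01306165  0.126     ] 165.9991968429783
top [346.06511628 225.47751938] 645 [ 0.52593631 -0.04909634  0.126     ] 166.48845446423186
top [377.14197531 232.39135802] 810 [ 0.51239294 -0.11152723  0.126     ] 175.56856875624132
top [320.80479452 253.62157534] 584 [0.46833828 0.00121866 0.126     ] 8.22957777424972
```

View pics/s3.png

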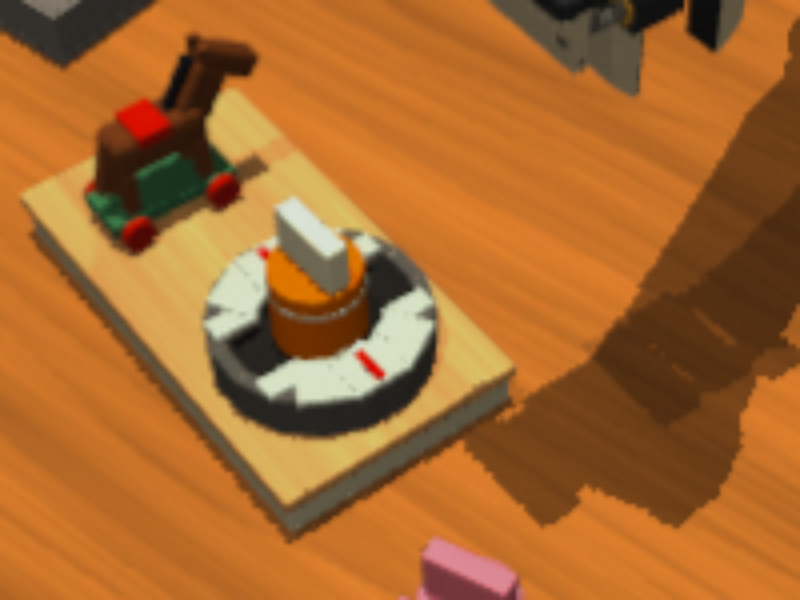

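View pics/t3.png

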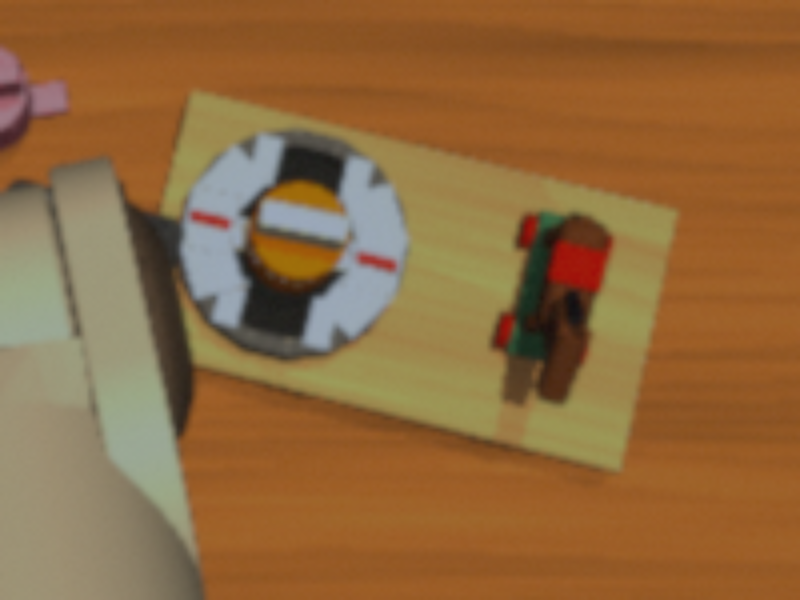

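Both views show the bar along the red marks, crop (300,222) from above, with a measured axis of about 78° against 76° for the marks. The lugs are under the roof, the bar height matches the 14 mm depth, the horse is standing and the gripper is clear. Handing in.

```bash
python3 -c "
from rig import ticket;print(ticket.job_done())"
```

```text
the job is handed in; nothing more can be done
None
```

The orange cartridge is pressed in, twisted clockwise to the stop, locked and released; the horse, the green cartridge and the pink look-alikes were not touched, and the job was handed in at about 12.5 s.

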